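Register a blank in the drilling jig and bring the drill handpiece to its punch mark

TASK

Push the loose brass blank on the drilling jig into the corner until it sits flush against both steel stops, and let go of it. Then take the drill handpiece (yellow collar) by its barrel, draw it out of its slanted dock, turn it upright with the drill pointing straight down, and finish still holding it there, steady, with the drill's point about a centimetre above the punch mark on the blank, ready to drill. Never let the handpiece touch the blank or the jig, and leave the other handpiece and everything else on the bench where it is.

Things in the scene. Friction and masses are not known exactly. Their poses are not given: they have to be found in the camera images.
- jig: Fixed drilling jig: aluminium plate 110 (x) x 140 (y) x 18 mm thick; origin at the centre of its underside, on the bench. Two dark steel stops 12 mm wide stand 12 mm above its top face, one along its +x side, one along its -y side. When the blank is home its origin is at x = +15, y = -15, z = 18 mm in this frame, the two frames parallel.
- stop_long (a point): Middle of the long stop's working face, at the plate's top face: x = +35, y = +8, z = 18 mm in the jig's frame. The face looks to the jig's -x and runs 50 mm either way along y.
- stop_short (a point): Middle of the short stop's working face, at the plate's top face: x = +3, y = -45, z = 18 mm in the jig's frame. The face looks to the jig's +y and runs 23 mm either way along x.
- blank: Loose brass blank, a flat plate 40 (x) x 60 (y) x 6 mm, 80 to 170 g; origin at the centre of its underside. It lies flat on the jig, its centre 15 to 35 mm short of home in x and in y, turned up to 0.25 rad from the jig's axes. Its +x long edge is to meet the long stop and its -y short edge the short stop.
- mark (a point): The punch mark: a black dot where two scribed lines cross on the blank's top face, at x = 0, y = +18, z = 6 mm in the blank's frame.
- dock: Fixed white dock for two handpieces, 150 (x) x 196 (y) x 121 mm high; origin on the bench, mid-width (base from x = -65 to +85). Two round sockets, 28 mm bore, 60 mm deep, open below, with mouths centred at x = -20, y = -44 and +44, z = 105 mm. They slant at 45 degrees: the handles lean up and towards the dock's -x. Draw a handpiece out along this axis; it is clear after 100 mm.
- drill: Loose cordless drill handpiece, yellow collar and tail cap, 185 mm long, 90 to 180 g, in either socket, held by its weight only. +z runs along its axis towards the tail; origin at the lower face of the collar (33 mm diameter, 6 mm thick), which rests on the socket's mouth. Centre of mass near z = +12 mm.
- drill_grip (a point): On the drill handpiece's axis at z = +42 mm, the middle of its bare aluminium barrel: 25 mm diameter from z = 6 to 79 mm, then the yellow tail cap to 85 mm. This is what stands out of the dock to be gripped, with about 60 mm free to the other handpiece's barrel.
- drill_tip (a point): The point of the drill, on the handpiece's axis at z = -100 mm. Below the collar come a black grip of 25 mm diameter (to z = -55), a nose cone (to -75), a collet of 9 mm diameter (to -85) and the 3 mm drill.
- polisher: The other handpiece, same size and frame but with a blue collar and tail cap, in the other socket; leave it there.
- hammer: Bystander: chasing hammer 230 mm long lying along its own x, steel head 60 mm wide at +x, origin under its middle.
- jar: Bystander: amber jar with black cap, 60 mm diameter, 55 mm high, origin at the centre of its underside.
- hoop: Bystander: kite-shaped brass wire hoop 64 x 109 mm, 4 mm high, lying flat.
- file: Bystander: needle file 175 mm long with a wooden handle, lying along its own x, 18 mm high.
- disc: Bystander: copper disc 44 mm diameter, 6 mm thick, lying flat, origin at the centre of its underside.
Things that resemble listed ones, but are neither listed nor needed, are in the scene too. Of the things like the jig, leave any that is red; of the rest the larger one is meant.

How it is judged:
By the outcome, as a careful person would: the job done as asked, in the order asked, and still so for the second after the job is handed in, while the arm keeps its last pose, push and grip.
It also fails if it takes over 61 s, if anything falls off the work surface, if the arm or the gripper's body presses on something with over 40 N, if the wrist force passes 120 N, or if a joint passes its speed limit or range.

ROBOT

A 6-joint arm with a two-finger parallel gripper is mounted at the origin on the work surface. World frame = base frame: x ahead of the robot, y to its left, z up, the work surface at z = 0. Lengths are in m, angles in rad, forces in N, time in s.
With the tool pointing down it reaches from about 0.35 to 0.875 m from the base axis. Payload 4.2 kg.
Tool frame: the origin (TCP) lies between the finger pads; the fingertips stand arm.tip_reach ahead of it and the grasp point (between the pads) lies 5 mm behind it (arm.tip_reach is the distance from the TCP to the fingertips, in m); z points along the fingers, y is the direction in which the jaws open and shut (so a half turn about z gives the same grasp; the last joint's range is limited). The gripper opens to 85 mm and grips with 20 to 120 N. Pads are 22 mm wide; open, the fingers measure 114 mm over their backs; the gripper's body (76 mm by 85 mm) begins 54 mm behind the grasp point. The pads swing forward as they close: fully open they stand 13 mm farther back than shut.
Start: joints at [1.482, 0.385, 0.008, 0, -1.194, -0.259], TCP at [0.213, 0.588, 0.245] pointing down, gripper open.
Joint ranges: [-3.14, 3.14], [-1.21, 2.06], [-1.07, 1.41], [-3.16, 2.05], [-2.99, -0.16], [-3.1, 3.1]. Speed limits (rad/s): [2.79, 2.79, 3.14, 3.14, 3.14, 3.14].

INTERFACE

Orientations are given as a unit quaternion [w, x, y, z].
In Python, from workcell import arm, imaging, order gives the robot as it stands.
- The arm moves only by the tool jog_arm, never from a script. Its argument "rows" is a list of rows, each an object with "translation": the shift along the tool's x, y, z in cm, a list of three; "rot": the turn, a rotation vector about the tool's x, y, z in degrees, a list of three; "jaw": the finger opening in cm, from 0 to 8.54. A call has 1 to 12 rows; each row shifts and turns the pose as measured when the row begins, along the tool's axes as they then stand; what a row does not reach is not made up. A row lasts 1/12 s, in which the tool goes at most 41.7 mm and 7.16 degrees, less where a joint would pass 70% of its speed; a pose out of reach is approached as far as the arm can. A call with a gripper value outside its range is refused whole. The fingers move at their own pace and stop on an object; the grip force is fixed at half the most. Time passes only in rows, so rows that do not move let the fingers close. It gives the time, the measured TCP pose, the force and the opening at its end, in the units of the state.
- arm.get_obs(): the state, without advancing time (a new reading comes with each control period).
- imaging.capture(name): name is "scene" or "top"; returns the picture (384x512x3 uint8, red, green, blue); there is no depth.
- imaging.calibration(name): a dict with "camera_matrix" (3x3 intrinsics, pixels), "view" (4x4, takes a point from world to camera coordinates). Camera axes: x right, y up, looking along -z (the intrinsics and any distortion apply to the point x, -y, -z); pixel columns grow to the right and rows downward; lengths in m; the calibration is good to about 2 mm. A picture is of the moment at which its call begins. calibration takes no time and is no camera call.
- order.job_done(): hands the job in, once; it reports no verdict.
The state is a dict: "clock": time; "joint_positions": joint angles; "qvel": joint speeds; "effort": joint torques, N m; "ee_pos": TCP position; "tcp_rot": TCP orientation; "wrist_force": force on the tool from outside, world axes, zero at the start; "moment": the same for the moment, N m; "finger_gap": finger opening in m.
Only numpy, scipy, OpenCV 4.12 (cv2) and the standard library are available. Lean on these libraries where they do the work, as an engineer would, in place of code of your own. Each camera call takes 0.05 s, during which the arm holds its last target. There are 200 camera calls.

## Working session

There is one attempt and no reset: what is moved stays moved. The work goes in short steps, Python scripts to look and compute and a tool call to move; the robot and the scene stay as the last step left them, time stands still between calls to the robot, and variables do not carry over. Pictures are saved under pics/ and viewed, about 8 in all and at most 12, crops included, and the job is handed in when it is done.

Besides the shell and the picture viewer there is one more tool, called after "Call:" as name(argument=value, ...) on one line, values as JSON. jog_arm: Moves the arm, as the interface text tells. Its arguments: {"type":"object","properties":{"rows":{"type":"array","items":{"type":"object","properties":{"translation":{"type":"array","items":{"type":"number"}},"rot":{"type":"array","items":{"type":"number"}},"jaw":{"type":"number"}}}}},"required":["rows"]}

```bash
ls; mkdir -p pics
python3 - <<'E'
from workcell import arm, imaging
import cv2
print(arm.tip_reach, arm.get_obs())
for n in("scene","top"):
    im=imaging.capture(n); cv2.imwrite(f"pics/{n}0.png",cv2.resize(im[:,:,::-1],(800,600),interpolation=cv2.INTER_CUBIC)); cv2.imwrite(f"/tmp/{n}0.png",im[:,:,::-1])
    print(n,imaging.calibration(n))
E
```

```text
pics
0.014 {'clock': 0.0, 'joint_positions': array([ 1.48160189e+00,  3.85527068e-01,  6.60317781e-03, -5.11364117e-04,
       -1.19399386e+00, -2.58613997e-01]), 'qvel': array([-0.00135523, -0.00055186,  0.00023834, -0.00050666, -0.0022563 ,
        0.00081938]), 'effort': array([ 8.92079624e-04, -3.92292273e+01,  1.88397413e+01,  4.18607935e+00,
       -4.66443264e-03, -5.03882461e-06]), 'ee_pos': array([0.21280357, 0.587054  , 0.24422865]), 'tcp_rot': array([ 1.07701496e-03,  9.84899824e-01, -1.73121790e-01, -1.47047636e-04]), 'wrist_force': array([-0.23208781, -0.16075526, -0.1192236 ]), 'moment': array([ 0.01317193, -0.03556162, -0.04027248]), 'finger_gap': 0.0852150066765121}
scene {'camera_matrix': array([[404.21615045,   0.        , 256.86999968],
       [  0.        , 404.21615045, 193.1595223 ],
       [  0.        ,   0.        ,   1.        ]]), 'view': array([[ 0.11642234,  0.99309064,  0.01472458,  0.02283776],
       [-0.6203019 ,  0.06112504,  0.7819778 ,  0.26634204],
       [ 0.77567479, -0.10017337,  0.62313234, -1.80631729],
       [ 0.        ,  0.        ,  0.        ,  1.        ]])}
top {'camera_matrix': array([[390.13530965,   0.        , 255.49253846],
       [  0.        , 390.13530965, 185.47102536],
       [  0.        ,   0.        ,   1.        ]]), 'view': array([[-0.01281314, -0.99966755, -0.02237427, -0.05462423],
       [ 0.98253967, -0.0167409 ,  0.18529854, -0.53123477],
       [-0.1856115 , -0.01960935,  0.98242753, -1.07005309],
       [ 0.        ,  0.        ,  0.        ,  1.        ]])}
```

View pics/scene0.png

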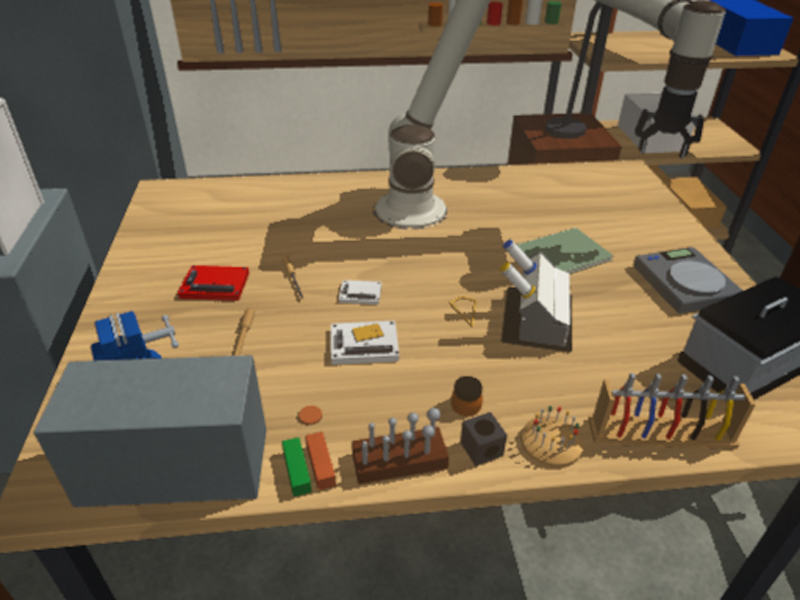

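View pics/top0.png

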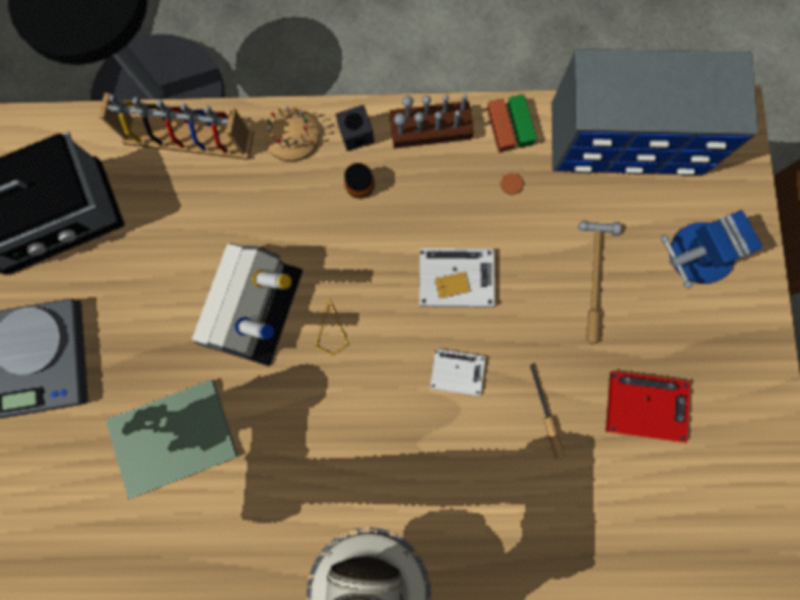

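Top view (800x600): there are three jig-like things. The large white one with the blank is at (457,277), a small white one at (459,372) and a red one at (648,405); I choose the large white one. There are two handpieces, yellow at (272,281) and blue at (255,328), in the dock at (250,305); I choose yellow. The next step is one close crop of the jig and dock.

Run:
```python
import cv2,numpy as np
im=cv2.imread("/tmp/top0.png")
a=cv2.resize(im[152:204,260:326],None,fx=9,fy=9,interpolation=cv2.INTER_CUBIC)
b=cv2.resize(im[150:240,120:196],None,fx=5,fy=5,interpolation=cv2.INTER_CUBIC)
cv2.imwrite("pics/jigcrop.png",a);cv2.imwrite("pics/dockcrop.png",b);print(a.shape,b.shape)
```

```text
(468, 594, 3) (450, 380, 3)
```

View pics/jigcrop.png

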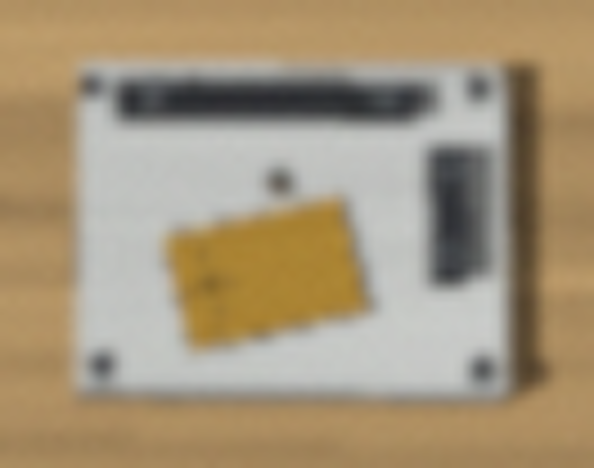

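View pics/dockcrop.png

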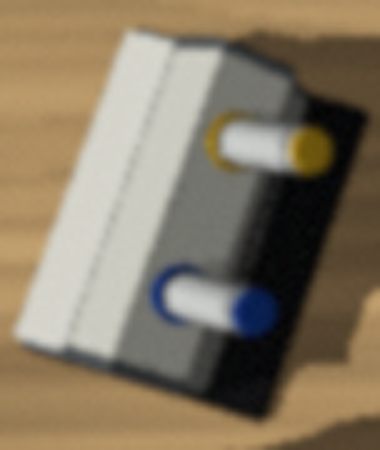

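```bash
cat > h.py <<'E'
import numpy as np
from workcell import arm, imaging
from scipy.spatial.transform import Rotation as R
def proj(n,P):
    c=imaging.calibration(n);p=np.c_[np.atleast_2d(P),np.ones(len(np.atleast_2d(P)))]@c["view"].T
    q=np.c_[p[:,0],-p[:,1],-p[:,2]]@c["camera_matrix"].T
    return q[:,:2]/q[:,2:]
def ray(n,px,z):
    c=imaging.calibration(n);px=np.atleast_2d(px)
    d=np.c_[px,np.ones(len(px))]@np.linalg.inv(c["camera_matrix"]).T*[1,-1,-1]
    V=c["view"];d=d@V[:3,:3];o=-V[:3,:3].T@V[:3,3]
    return o+d*((np.atleast_1d(z)-o[2])/d[:,2])[:,None]
def un(c,f,off): return (np.array(c,float)+.5)/f-.5+np.array(off)
def pose():
    o=arm.get_obs(); q=o["tcp_rot"]
    return o["ee_pos"],R.from_quat([q[1],q[2],q[3],q[0]]),o
E
python3 - <<'E'
from h import *
np.set_printoptions(precision=4,suppress=True)
c=imaging.calibration("top");print("cam",-c["view"][:3,:3].T@c["view"][:3,3])
J=ray("top",un([(80,65),(506,65),(511,386),(78,388)],9,(260,152)),.018);print(J)
print("sizes",[np.linalg.norm(J[i]-J[i-1]) for i in range(4)],"ctr",J.mean(0))
B=ray("top",un([(165,235),(343,198),(372,308),(190,350)],9,(260,152)),.024);print(B,[np.linalg.norm(B[i]-B[i-1]) for i in range(4)],B.mean(0))
# stop faces
print("stop long face",ray("top",un([(118,121),(415,121)],9,(260,152)),.018),"short",ray("top",un([(432,150),(432,283)],9,(260,152)),.018))
print("mark",ray("top",un([(210,283)],9,(260,152)),.024), "centre dot",ray("top",un([(280,182)],9,(260,152)),.018))
D=ray("top",un([(226,141),(174,293),(311,150),(254,311)],5,(120,150)),[.107,.107,.105+.060,.165]);print("dock",D)
print("sep",np.linalg.norm(D[0]-D[1]),np.linalg.norm(D[2]-D[3]), D[2]-D[0],D[3]-D[1],D[1]-D[0])
print("scene px", proj("scene",D)*1.5625, proj("scene",B)*1.5625)
E
```

```text
cam [ 0.3226 -0.0845  1.1485]
[[ 0.6167 -0.1016  0.018 ]
 [ 0.614  -0.2425  0.018 ]
 [ 0.5065 -0.2396  0.018 ]
 [ 0.5081 -0.0989  0.018 ]]
sizes [np.float64(0.10856419669572881), np.float64(0.14085985823065245), np.float64(0.10760383138086016), np.float64(0.14072572697070962)] ctr [ 0.5613 -0.1707  0.018 ]
[[ 0.5573 -0.1282  0.024 ]
 [ 0.5687 -0.1866  0.024 ]
 [ 0.5319 -0.1949  0.024 ]
 [ 0.519  -0.1354  0.024 ]] [np.float64(0.03895064820844154), np.float64(0.059525928598618154), np.float64(0.03765430470116764), np.float64(0.060802916289031776)] [ 0.5442 -0.1613  0.024 ]
stop long face [[ 0.5973 -0.1138  0.018 ]
 [ 0.5956 -0.2118  0.018 ]] short [[ 0.5856 -0.217   0.018 ]
 [ 0.541  -0.2153  0.018 ]]
mark [[ 0.5411 -0.1425  0.024 ]] centre dot [[ 0.5757 -0.1667  0.018 ]]
dock [[0.5451 0.1847 0.107 ]
 [0.4615 0.2104 0.107 ]
 [0.5271 0.1254 0.165 ]
 [0.4439 0.1527 0.165 ]]
sep 0.08737646155878959 0.08756613954074778 [-0.0179 -0.0593  0.058 ] [-0.0176 -0.0577  0.058 ] [-0.0835  0.0257  0.    ]
scene px [[529.6879 290.8344]
 [530.6444 267.3301]
 [503.4006 265.0665]
 [506.4061 242.3813]] [[382.9442 333.9197]
 [355.8421 339.3037]
 [350.9954 328.1808]
 [377.9952 322.5413]]
```

Call:
jog_arm(rows=[{"translation":[0,0,0],"rot":[0,0,-6.5],"jaw":0},{"translation":[0,0,0],"rot":[0,0,-6.5],"jaw":0},{"translation":[0,0,0],"rot":[0,0,-5.8],"jaw":0},{"translation":[0,0,0],"rot":[0,0,0],"jaw":0}])

```text
clock: 0.43
ee_pos: [0.2124, 0.5859, 0.2417]
tcp_rot: [0.003, 1.0, -0.003, -0.001]
wrist_force: [-0.4, 0.2, 1.1]
finger_gap: 0.0388
```

```bash
cat >> h.py <<'E'
def go(target,Rt=None):
    p,r,o=pose(); np.set_printoptions(precision=4,suppress=True)
    print("t",round(o["clock"],2),"pos",p,"F",o["wrist_force"],"gap",round(o["finger_gap"],4))
    print("axes\n",r.as_matrix())
    if target is not None: print("move cm",r.inv().apply(np.array(target)-p)*100)
    if Rt is not None: print("rotvec deg",np.degrees((r.inv()*Rt).as_rotvec()))
E
python3 -c "
from h import *
go([.488,-.158,.1],R.from_matrix(np.array([[1,0,0],[0,-1,0],[0,0,-1.]])).__rmul__ if 0 else R.from_euler('z',-1.2,degrees=True)*R.from_euler('x',180,degrees=True))"
```

```text
t 0.43 pos [0.2124 0.5859 0.2417] F [-0.3752  0.22    1.1193] gap 0.0388
axes
 [[ 1.     -0.0056 -0.0021]
 [-0.0056 -1.     -0.0069]
 [-0.0021  0.0069 -1.    ]]
move cm [28.0028 74.1364 14.6233]
rotvec deg [0.3989 0.1167 0.8808]
```

Call:
jog_arm(rows=[{"translation":[1.4,3.7,0],"rot":[0,0,0],"jaw":0},{"translation":[1.4,3.7,0],"rot":[0,0,0],"jaw":0},{"translation":[1.4,3.7,0],"rot":[0,0,0],"jaw":0},{"translation":[1.4,3.7,0],"rot":[0,0,0],"jaw":0},{"translation":[1.4,3.7,0],"rot":[0,0,0],"jaw":0},{"translation":[1.4,3.7,0],"rot":[0,0,0],"jaw":0},{"translation":[1.4,3.7,0],"rot":[0,0,0],"jaw":0},{"translation":[1.4,3.7,0],"rot":[0,0,0],"jaw":0},{"translation":[1.4,3.7,0],"rot":[0,0,0],"jaw":0},{"translation":[1.4,3.7,0],"rot":[0,0,0],"jaw":0},{"translation":[1.4,3.7,0],"rot":[0,0,0],"jaw":0},{"translation":[1.4,3.7,0],"rot":[0,0,0],"jaw":0}])

```text
clock: 1.43
ee_pos: [0.373, 0.124, 0.2402]
tcp_rot: [0.006, 1.0, -0.014, -0.001]
wrist_force: [0.6, 0.5, -0.8]
finger_gap: 0.0003
```

```bash
cat >> h.py <<'E'
JD=R.from_euler('z',-1.2,degrees=True)*R.from_euler('x',180,degrees=True)
E
python3 -c "
from h import *
go([.488,-.158,.1],JD)"
```

```text
t 1.43 pos [0.373  0.124  0.2402] F [ 0.5754  0.5157 -0.8185] gap 0.0003
axes
 [[ 0.9996 -0.0271 -0.0028]
 [-0.0272 -0.9996 -0.0118]
 [-0.0025  0.0119 -0.9999]]
move cm [12.2916 27.706  14.3216]
rotvec deg [ 0.6799  0.1451 -0.3555]
```

Call:
jog_arm(rows=[{"translation":[1.5,3.6,0],"rot":[0.2,0,0],"jaw":0},{"translation":[1.5,3.6,0],"rot":[0.2,0,0],"jaw":0},{"translation":[1.5,3.6,0],"rot":[0.2,0,0],"jaw":0},{"translation":[1.5,3.6,1],"rot":[0,0,0],"jaw":0},{"translation":[1.5,3.6,2],"rot":[0,0,0],"jaw":0},{"translation":[1.5,3.6,2],"rot":[0,0,0],"jaw":0},{"translation":[1.5,3.2,2.5],"rot":[0,0,0],"jaw":0},{"translation":[1.5,2.5,2.5],"rot":[0,0,0],"jaw":0},{"translation":[0,0,0],"rot":[0,0,0],"jaw":0}])

```text
clock: 2.18
ee_pos: [0.4841, -0.1642, 0.1449]
tcp_rot: [-0.001, 1.0, -0.03, 0.005]
wrist_force: [0.5, -0.3, 0.2]
finger_gap: -0.0003
```

```bash
python3 -c "
from h import *
go([.492,-.157,.036],JD)"
```

```text
t 2.18 pos [ 0.4841 -0.1642  0.1449] F [ 0.499  -0.2885  0.2492] gap -0.0003
axes
 [[ 0.9982 -0.0597  0.0093]
 [-0.0598 -0.9982  0.0026]
 [ 0.0091 -0.0031 -1.    ]]
move cm [ 0.6452 -0.734  10.8943]
rotvec deg [-0.1702 -0.524  -2.2262]
```

Call:
jog_arm(rows=[{"translation":[0.3,-0.4,2.5],"rot":[-0.2,-0.5,-2.2],"jaw":0},{"translation":[0.2,-0.2,3.0],"rot":[0,0,0],"jaw":0},{"translation":[0,0,3.0],"rot":[0,0,0],"jaw":0},{"translation":[0,0,1.4],"rot":[0,0,0],"jaw":0},{"translation":[0,0,0],"rot":[0,0,0],"jaw":0}])

```text
clock: 2.6
ee_pos: [0.491, -0.1613, 0.0414]
tcp_rot: [0.001, 1.0, -0.019, 0.0]
wrist_force: [0.4, -0.6, 0.2]
finger_gap: 0.0003
```

```bash
python3 -c "
from h import *
go([.545,-.157,.0355],JD)"
```

```text
t 2.6 pos [ 0.491  -0.1613  0.0414] F [ 0.4415 -0.5878  0.1721] gap 0.0003
axes
 [[ 0.9992 -0.0389  0.0005]
 [-0.0389 -0.9992 -0.0016]
 [ 0.0006  0.0016 -1.    ]]
move cm [ 5.3832 -0.641   0.5964]
rotvec deg [ 0.09   -0.0315 -1.0322]
```

Call:
jog_arm(rows=[{"translation":[0,-0.5,0.5],"rot":[0,0,-1.0],"jaw":0},{"translation":[0.8,-0.1,0.1],"rot":[0,0,0],"jaw":0},{"translation":[0.6,0,0],"rot":[0,0,0],"jaw":0},{"translation":[0.6,0,0],"rot":[0,0,0],"jaw":0},{"translation":[0.6,0,0],"rot":[0,0,0],"jaw":0},{"translation":[0.6,0,0],"rot":[0,0,0],"jaw":0},{"translation":[0.6,0,0],"rot":[0,0,0],"jaw":0},{"translation":[0.6,0,0],"rot":[0,0,0],"jaw":0},{"translation":[0.4,0,0],"rot":[0,0,0],"jaw":0},{"translation":[0,0,0],"rot":[0,0,0],"jaw":0}])

```text
clock: 3.43
ee_pos: [0.5495, -0.155, 0.0419]
tcp_rot: [0.001, 1.0, -0.011, 0.007]
wrist_force: [-0.1, -0.1, -0.9]
finger_gap: -0.0001
```

```bash
python3 -c "
from h import *
go([.545,-.157,.0355],JD)"
```

```text
t 3.43 pos [ 0.5495 -0.155   0.0419] F [-0.1102 -0.1298 -0.8924] gap -0.0001
axes
 [[ 0.9997 -0.0212  0.0132]
 [-0.0212 -0.9998 -0.0026]
 [ 0.0133  0.0023 -0.9999]]
move cm [-0.4545  0.211   0.6322]
rotvec deg [ 0.1323 -0.7611 -0.0148]
```

Call:
jog_arm(rows=[{"translation":[0,0,-0.8],"rot":[0,-0.4,0],"jaw":0},{"translation":[-2.5,0,0],"rot":[0,-0.3,0],"jaw":0},{"translation":[-2.5,0,0],"rot":[0,0,0],"jaw":0},{"translation":[-1.0,0.0,0.0],"rot":[0,0,0],"jaw":0},{"translation":[0,0,0],"rot":[0,0,0],"jaw":0},{"translation":[0,0,0],"rot":[0,0,0],"jaw":0}])

```text
clock: 3.93
ee_pos: [0.4885, -0.154, 0.0494]
tcp_rot: [0.001, 1.0, -0.011, 0.0]
wrist_force: [0.6, -0.3, 0.3]
finger_gap: -0.0002
```

Run:
```python
from h import *
import cv2
go([.492,-.157,.0345],JD)
im=imaging.capture("top")[:,:,::-1]
cv2.imwrite("pics/j2.png",cv2.resize(im[140:215,250:340],None,fx=7,fy=7,interpolation=cv2.INTER_CUBIC))
```

```text
t 3.93 pos [ 0.4885 -0.154   0.0494] F [ 0.6103 -0.3078  0.3381] gap -0.0002
axes
 [[ 0.9998 -0.0217  0.0007]
 [-0.0217 -0.9998 -0.0025]
 [ 0.0007  0.0025 -1.    ]]
move cm [0.3561 0.2898 1.4931]
rotvec deg [ 0.1441 -0.0415 -0.0415]
```

View pics/j2.png

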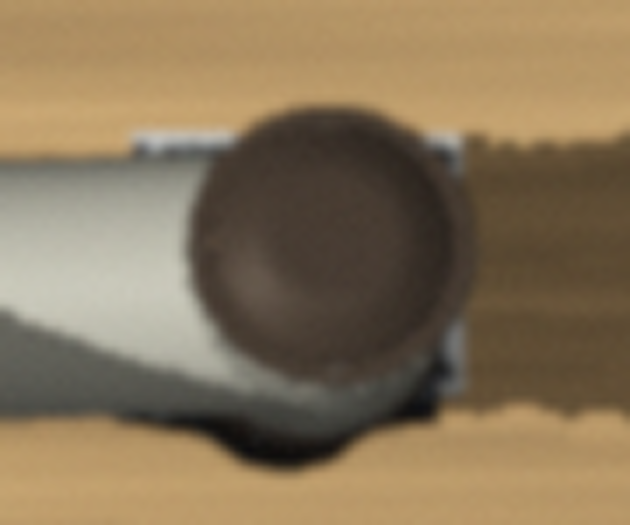

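The arm hides the jig from the top camera here. The fingertips rode above the blank because the tool rose, so I'll redo the push lower.

Call:
jog_arm(rows=[{"translation":[0.3,0.2,1.0],"rot":[0,0,0],"jaw":0},{"translation":[0,0,0.5],"rot":[0,0,0],"jaw":0},{"translation":[0,0,0.1],"rot":[0,0,0],"jaw":0},{"translation":[0,0,0],"rot":[0,0,0],"jaw":0}])

```text
clock: 4.32
ee_pos: [0.496, -0.1564, 0.0316]
tcp_rot: [0.001, 1.0, -0.01, 0.002]
wrist_force: [-0.1, 0.0, 0.2]
finger_gap: 0.0
```

Run:
```python
from h import *
import cv2
go([.492,-.157,.0345],JD)
im=imaging.capture("scene")[:,:,::-1]
cv2.imwrite("pics/j3.png",cv2.resize(im[180:250,195:275],None,fx=8,fy=8,interpolation=cv2.INTER_CUBIC))
```

```text
t 4.32 pos [ 0.496  -0.1564  0.0316] F [-0.1222  0.0148  0.2367] gap 0.0
axes
 [[ 0.9998 -0.0208  0.0039]
 [-0.0208 -0.9998 -0.003 ]
 [ 0.0039  0.0029 -1.    ]]
move cm [-0.3952  0.0666 -0.2961]
rotvec deg [ 0.168  -0.225   0.0059]
```

View pics/j3.png

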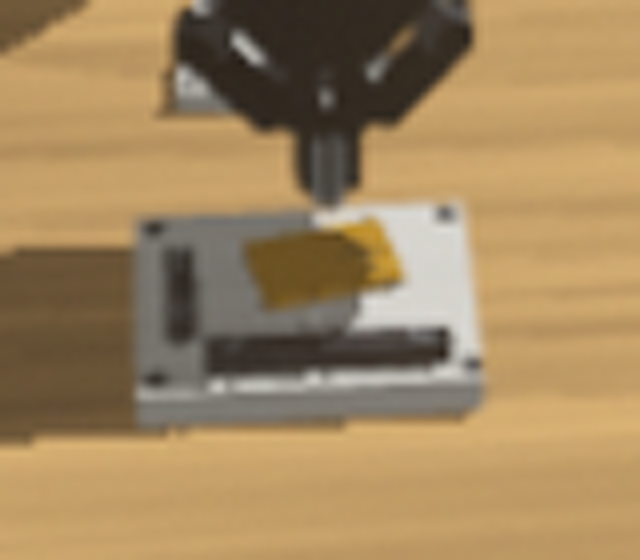

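Scene crop: shut fingers at (330,190), and the blank at (325,265) has not moved. The tip is now slightly low, so I'll lift it about 3 mm and then push in small steps.

Call:
jog_arm(rows=[{"translation":[-0.2,0,-0.3],"rot":[0,-0.2,0],"jaw":0},{"translation":[0,0,0],"rot":[0,0,0],"jaw":0},{"translation":[0,0,0],"rot":[0,0,0],"jaw":0}])

```text
clock: 4.62
ee_pos: [0.4941, -0.1563, 0.0344]
tcp_rot: [0.002, 1.0, -0.01, -0.0]
wrist_force: [0.3, 0.9, 0.5]
finger_gap: -0.0
```

Call:
jog_arm(rows=[{"translation":[0.4,0,0],"rot":[0,0,0],"jaw":0},{"translation":[0.4,0,0],"rot":[0,0,0],"jaw":0},{"translation":[0.4,0,0],"rot":[0,0,0],"jaw":0},{"translation":[0.4,0,0],"rot":[0,0,0],"jaw":0},{"translation":[0.4,0,0],"rot":[0,0,0],"jaw":0}])

```text
clock: 5.03
ee_pos: [0.5153, -0.1567, 0.0353]
tcp_rot: [0.001, 1.0, -0.01, -0.0]
wrist_force: [-0.9, -0.3, 0.8]
finger_gap: 0.0
```

Call:
jog_arm(rows=[{"translation":[0.4,0,0.05],"rot":[0,0,0],"jaw":0},{"translation":[0.4,0,0.05],"rot":[0,0,0],"jaw":0},{"translation":[0.4,0,0],"rot":[0,0,0],"jaw":0},{"translation":[0.4,0,0],"rot":[0,0,0],"jaw":0},{"translation":[0.2,0,0],"rot":[0,0,0],"jaw":0}])

```text
clock: 5.45
ee_pos: [0.5337, -0.1571, 0.0336]
tcp_rot: [0.001, 1.0, -0.011, -0.003]
wrist_force: [-1.8, 0.0, 1.4]
finger_gap: 0.0001
```

Call:
jog_arm(rows=[{"translation":[0.3,0,-0.05],"rot":[0,0,0],"jaw":0},{"translation":[0.3,0,0],"rot":[0,0,0],"jaw":0},{"translation":[0.2,0,0],"rot":[0,0,0],"jaw":0}])

```text
clock: 5.7
ee_pos: [0.5425, -0.1573, 0.0337]
tcp_rot: [0.001, 1.0, -0.011, -0.003]
wrist_force: [-1.1, 0.1, 1.1]
finger_gap: -0.0001
```

Run:
```python
from h import *
import cv2
go([.545,-.157,.0345],JD)
im=imaging.capture("scene")[:,:,::-1]
cv2.imwrite("pics/j4.png",cv2.resize(im[180:250,195:275],None,fx=8,fy=8,interpolation=cv2.INTER_CUBIC))
```

```text
t 5.7 pos [ 0.5425 -0.1573  0.0337] F [-1.1087  0.1452  1.0695] gap -0.0001
axes
 [[ 0.9998 -0.0213 -0.0057]
 [-0.0213 -0.9998 -0.0026]
 [-0.0056  0.0027 -1.    ]]
move cm [ 0.2444 -0.0362 -0.0773]
rotvec deg [ 0.1557  0.3232 -0.0224]
```

View pics/j4.png

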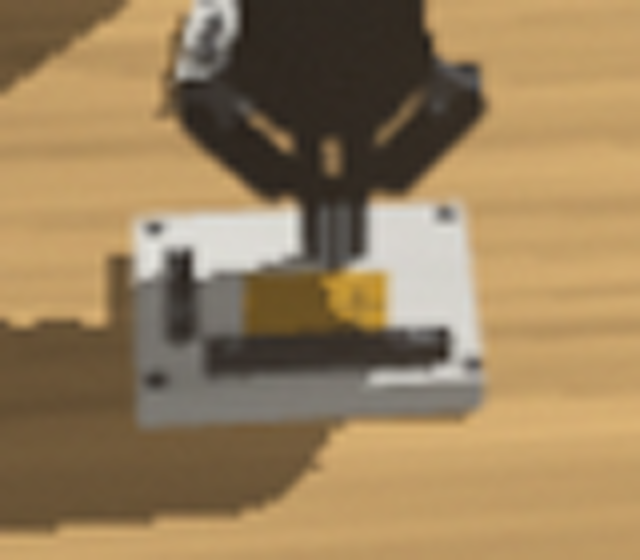

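Scene crop: the blank at (315,300) is now parallel to the long stop and almost touching it. I'll push until the force rises.

Call:
jog_arm(rows=[{"translation":[0.2,0,-0.03],"rot":[0,0,0],"jaw":0},{"translation":[0.2,0,0],"rot":[0,0,0],"jaw":0},{"translation":[0.2,0,0],"rot":[0,0,0],"jaw":0}])

```text
clock: 6.0
ee_pos: [0.5443, -0.1578, 0.0332]
tcp_rot: [0.001, 1.0, -0.011, -0.008]
wrist_force: [-6.0, 0.8, 4.0]
finger_gap: 0.0
```

Call:
jog_arm(rows=[{"translation":[-0.6,0,0],"rot":[0,0.4,0],"jaw":0},{"translation":[-0.4,0,-1.0],"rot":[0,0.4,0],"jaw":0},{"translation":[0,-1.5,-1.5],"rot":[0,0,0],"jaw":0},{"translation":[1.5,-1.5,0],"rot":[0,0,0],"jaw":0},{"translation":[2,0,0],"rot":[0,0,0],"jaw":0},{"translation":[0,0,0],"rot":[0,0,0],"jaw":0},{"translation":[0,0,0],"rot":[0,0,0],"jaw":0}])

```text
clock: 6.58
ee_pos: [0.5742, -0.1271, 0.0647]
tcp_rot: [0.001, 1.0, -0.011, 0.008]
wrist_force: [-0.0, 0.6, -0.8]
finger_gap: 0.0001
```

```bash
python3 -c "
from h import *
go([.574,-.108,.0345],JD)"
```

```text
t 6.58 pos [ 0.5742 -0.1271  0.0647] F [-0.0294  0.5766 -0.7604] gap 0.0001
axes
 [[ 0.9996 -0.0222  0.0162]
 [-0.0222 -0.9998 -0.0024]
 [ 0.0162  0.002  -0.9999]]
move cm [-0.1152 -1.9173  3.0189]
rotvec deg [ 0.1153 -0.9289 -0.0711]
```

Call:
jog_arm(rows=[{"translation":[-0.1,-1.5,0],"rot":[0,-0.5,0],"jaw":0},{"translation":[0,-0.6,1.0],"rot":[0,-0.4,0],"jaw":0},{"translation":[0,0,1.2],"rot":[0,0,0],"jaw":0},{"translation":[0,0,0.3],"rot":[0,0,0],"jaw":0},{"translation":[0,0,0],"rot":[0,0,0],"jaw":0}])

```text
clock: 7.0
ee_pos: [0.574, -0.1058, 0.0405]
tcp_rot: [0.001, 1.0, -0.011, 0.004]
wrist_force: [1.0, -0.3, -0.6]
finger_gap: 0.0
```

```bash
python3 -c "
from h import *
go([.574,-.14,.0345],JD)"
```

```text
t 7.0 pos [ 0.574  -0.1058  0.0405] F [ 1.0207 -0.2722 -0.5652] gap 0.0
axes
 [[ 0.9997 -0.0225  0.0074]
 [-0.0225 -0.9997 -0.0014]
 [ 0.0074  0.0012 -1.    ]]
move cm [0.0736 3.4232 0.6087]
rotvec deg [ 0.0692 -0.4234 -0.0901]
```

Call:
jog_arm(rows=[{"translation":[0,0,0.4],"rot":[0,-0.4,0],"jaw":0},{"translation":[0,0,0.2],"rot":[0,0,0],"jaw":0},{"translation":[0,0.3,0],"rot":[0,0,0],"jaw":0},{"translation":[0,0.4,0],"rot":[0,0,0],"jaw":0},{"translation":[0,0.3,0],"rot":[0,0,0],"jaw":0}])

```text
clock: 7.42
ee_pos: [0.5733, -0.1171, 0.0339]
tcp_rot: [0.001, 1.0, -0.011, -0.0]
wrist_force: [-0.8, -1.2, 0.9]
finger_gap: -0.0001
```

Call:
jog_arm(rows=[{"translation":[0,0.3,-0.05],"rot":[0,0,0],"jaw":0},{"translation":[0,0.3,0],"rot":[0,0,0],"jaw":0},{"translation":[0,0.3,0],"rot":[0,0,0],"jaw":0},{"translation":[0,0.3,0],"rot":[0,0,0],"jaw":0},{"translation":[0,0.3,0],"rot":[0,0,0],"jaw":0}])

```text
clock: 7.83
ee_pos: [0.5731, -0.1345, 0.0353]
tcp_rot: [0.001, 1.0, -0.012, 0.0]
wrist_force: [0.6, 0.9, -0.5]
finger_gap: 0.0002
```

Call:
jog_arm(rows=[{"translation":[0,0.2,0.03],"rot":[0,0,0],"jaw":0},{"translation":[0,0.2,0.03],"rot":[0,0,0],"jaw":0},{"translation":[0,0.2,0],"rot":[0,0,0],"jaw":0}])

```text
clock: 8.08
ee_pos: [0.573, -0.141, 0.0349]
tcp_rot: [0.0, 1.0, -0.012, 0.001]
wrist_force: [0.7, 0.8, 0.3]
finger_gap: -0.0006
```

Call:
jog_arm(rows=[{"translation":[0,0.2,0],"rot":[0,0,0],"jaw":0},{"translation":[0,0.2,0],"rot":[0,0,0],"jaw":0}])

```text
clock: 8.25
ee_pos: [0.5729, -0.1451, 0.0349]
tcp_rot: [0.0, 1.0, -0.012, 0.001]
wrist_force: [-0.7, 1.6, 0.0]
finger_gap: -0.0003
```

Run:
```python
from h import *
import cv2
go([.545,-.157,.0345],JD)
im=imaging.capture("scene")[:,:,::-1]
cv2.imwrite("pics/j5.png",cv2.resize(im[180:250,195:275],None,fx=8,fy=8,interpolation=cv2.INTER_CUBIC))
```

```text
t 8.25 pos [ 0.5729 -0.1451  0.0349] F [-0.746   1.5871  0.0277] gap -0.0003
axes
 [[ 0.9997 -0.0243  0.0013]
 [-0.0243 -0.9997 -0.0005]
 [ 0.0013  0.0005 -1.    ]]
move cm [-2.7612  1.2558  0.0381]
rotvec deg [ 0.026  -0.0751 -0.1906]
```

View pics/j5.png

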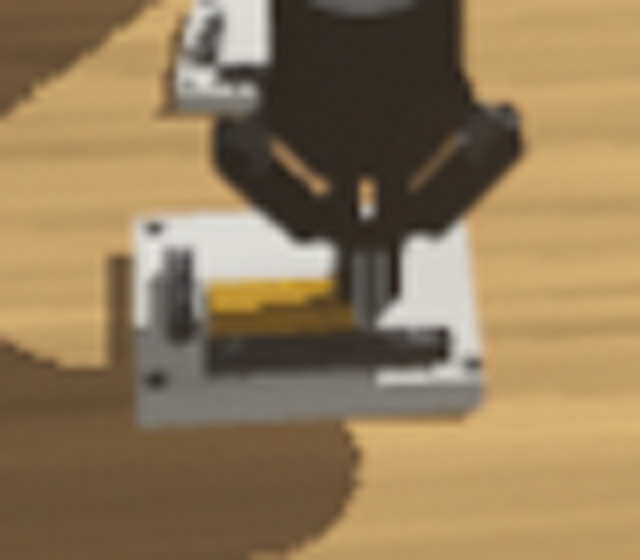

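Scene crop: the blank's left edge is at about 207 and the short stop's face at about 195, so roughly 5 mm remain. I'll continue until contact.

Call:
jog_arm(rows=[{"translation":[0,0.2,0],"rot":[0,0,0],"jaw":0},{"translation":[0,0.2,0],"rot":[0,0,0],"jaw":0},{"translation":[0,0.2,0],"rot":[0,0,0],"jaw":0}])

```text
clock: 8.55
ee_pos: [0.5728, -0.1504, 0.0348]
tcp_rot: [-0.001, 1.0, -0.012, 0.001]
wrist_force: [-0.9, 15.2, 3.4]
finger_gap: -0.0002
```

Call:
jog_arm(rows=[{"translation":[0,-0.5,0],"rot":[0,0,0],"jaw":0},{"translation":[0,-0.5,-1.5],"rot":[0,0,0],"jaw":0},{"translation":[-2.5,0,-1.5],"rot":[0,0,0],"jaw":0},{"translation":[-2.5,1.5,0],"rot":[0,0,0],"jaw":0},{"translation":[-1.5,2.0,0],"rot":[0,0,0],"jaw":0},{"translation":[0,1.0,0],"rot":[0,0,0],"jaw":0},{"translation":[0,0,0],"rot":[0,0,0],"jaw":0},{"translation":[0,0,0],"rot":[0,0,0],"jaw":0}])

```text
clock: 9.22
ee_pos: [0.5066, -0.1852, 0.066]
tcp_rot: [0.001, 1.0, -0.011, 0.002]
wrist_force: [0.6, 0.4, -0.7]
finger_gap: 0.0003
```

```bash
python3 -c "
from h import *
go([.53,-.186,.0355],JD)"
```

```text
t 9.22 pos [ 0.5066 -0.1852  0.066 ] F [ 0.643   0.392  -0.6703] gap 0.0003
axes
 [[ 0.9998 -0.0213  0.0039]
 [-0.0213 -0.9998 -0.0012]
 [ 0.0039  0.0011 -1.    ]]
move cm [2.3272 0.0281 3.0615]
rotvec deg [ 0.0659 -0.2257 -0.0232]
```

Call:
jog_arm(rows=[{"translation":[1.0,0,1.2],"rot":[0,-0.2,0],"jaw":0},{"translation":[0.8,0,1.2],"rot":[0,0,0],"jaw":0},{"translation":[0,0,0.3],"rot":[0,0,0],"jaw":0},{"translation":[0,0,0],"rot":[0,0,0],"jaw":0},{"translation":[0,0,0],"rot":[0,0,0],"jaw":0}])

```text
clock: 9.63
ee_pos: [0.5289, -0.1845, 0.0369]
tcp_rot: [0.001, 1.0, -0.01, 0.001]
wrist_force: [0.5, 0.3, -0.6]
finger_gap: -0.0001
```

Call:
jog_arm(rows=[{"translation":[0.3,0,0.15],"rot":[0,0,0],"jaw":0},{"translation":[0.3,0,0.05],"rot":[0,0,0],"jaw":0},{"translation":[0.3,0,0],"rot":[0,0,0],"jaw":0},{"translation":[0.2,0,0],"rot":[0,0,0],"jaw":0},{"translation":[0.2,0,0],"rot":[0,0,0],"jaw":0},{"translation":[0.2,0,0],"rot":[0,0,0],"jaw":0}])

```text
clock: 10.13
ee_pos: [0.545, -0.1841, 0.0356]
tcp_rot: [0.001, 1.0, -0.009, 0.001]
wrist_force: [-2.5, 0.8, 0.5]
finger_gap: -0.0
```

Call:
jog_arm(rows=[{"translation":[0.2,0,0],"rot":[0,0,0],"jaw":0},{"translation":[0.2,0,0],"rot":[0,0,0],"jaw":0}])

```text
clock: 10.3
ee_pos: [0.5452, -0.1842, 0.0354]
tcp_rot: [0.001, 1.0, -0.01, -0.004]
wrist_force: [-5.9, 1.4, 4.8]
finger_gap: 0.0
```

Call:
jog_arm(rows=[{"translation":[-0.6,0,0],"rot":[0,0.2,0],"jaw":0},{"translation":[-0.5,0,-2.0],"rot":[0,0,0],"jaw":0},{"translation":[0,0,-4.0],"rot":[0,0,0],"jaw":0},{"translation":[0,0,-4.0],"rot":[0,0,0],"jaw":8.5},{"translation":[0,-3.0,-3.5],"rot":[0,0,0],"jaw":8.5},{"translation":[0,-3.8,-2.0],"rot":[0,0,0],"jaw":8.5},{"translation":[0,-3.8,0],"rot":[0,0,0],"jaw":8.5},{"translation":[0,-3.8,0],"rot":[0,0,0],"jaw":8.5},{"translation":[0,-3.8,0],"rot":[0,0,0],"jaw":8.5},{"translation":[0,-2.8,0],"rot":[0,0,0],"jaw":8.5}])

```text
clock: 11.13
ee_pos: [0.5435, 0.026, 0.1965]
tcp_rot: [-0.002, 1.0, -0.016, 0.009]
wrist_force: [0.6, -0.2, 0.8]
finger_gap: 0.0829
```

Call:
jog_arm(rows=[{"translation":[0,0,0],"rot":[0,0,7],"jaw":8.5},{"translation":[0,0,0],"rot":[0,0,7],"jaw":8.5},{"translation":[0,0,0],"rot":[0,0,7],"jaw":8.5},{"translation":[0,0,0],"rot":[0,0,7],"jaw":8.5},{"translation":[0,0,0],"rot":[0,0,7],"jaw":8.5},{"translation":[0,0,0],"rot":[0,0,7],"jaw":8.5},{"translation":[0,0,0],"rot":[0,0,7],"jaw":8.5},{"translation":[0,0,0],"rot":[0,0,7],"jaw":8.5},{"translation":[0,0,0],"rot":[0,0,7],"jaw":8.5},{"translation":[0,0,0],"rot":[0,0,7],"jaw":8.5},{"translation":[0,0,0],"rot":[0,0,7],"jaw":8.5},{"translation":[0,0,0],"rot":[0,0,7],"jaw":8.5}])

```text
clock: 12.13
ee_pos: [0.5482, 0.0367, 0.1998]
tcp_rot: [-0.023, 0.721, -0.692, 0.011]
wrist_force: [-0.3, 0.1, -0.5]
finger_gap: 0.0851
```

```bash
cat >> h.py <<'E'
def tool(x,z):
    x=np.array(x,float);z=np.array(z,float);z/=np.linalg.norm(z);x-=z*(x@z);x/=np.linalg.norm(x)
    return R.from_matrix(np.c_[x,np.cross(z,x),z])
GD=tool([-.292,-.956,0],[0,0,-1])
E
python3 - <<'E'
from h import *
import cv2
go([.535,.152,.2],GD); print(arm.get_obs()["joint_positions"])
im=imaging.capture("top")[:,:,::-1]
cv2.imwrite("/tmp/t6.png",im)
cv2.imwrite("pics/j6.png",cv2.resize(im[152:204,260:326],None,fx=9,fy=9,interpolation=cv2.INTER_CUBIC))
E
```

```text
t 12.13 pos [0.5482 0.0367 0.1998] F [-0.2588  0.1114 -0.4513] gap 0.0851
axes
 [[ 0.0418 -0.998   0.0475]
 [-0.999  -0.0411  0.0172]
 [-0.0152 -0.0482 -0.9987]]
move cm [-11.5743   0.8392   0.1139]
rotvec deg [-2.5901  1.3309 19.3571]
[ 0.3624  0.2729 -0.2803  0.0009 -0.9671 -0.3214]
```

View pics/j6.png

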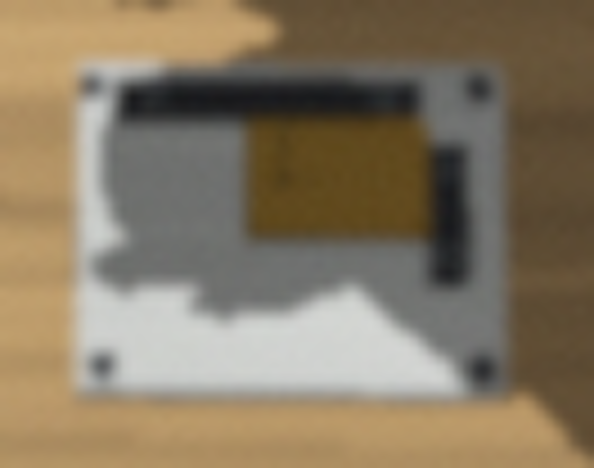

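Top crop: the blank is square in the corner against both stops. Its long edge runs along y≈118 at the long stop, its short edge meets the short stop at x≈430, and the mark is near (287,180).

Call:
jog_arm(rows=[{"translation":[-0.5,0,0],"rot":[-0.9,0.4,6.5],"jaw":8.5},{"translation":[-1,0,0],"rot":[-0.9,0.4,6.5],"jaw":8.5},{"translation":[-1,0,0],"rot":[-0.8,0.4,6.4],"jaw":8.5},{"translation":[0,0,0],"rot":[0,0,0],"jaw":8.5},{"translation":[0,0,0],"rot":[0,0,0],"jaw":8.5}])

```text
clock: 12.6
ee_pos: [0.5513, 0.0622, 0.2008]
tcp_rot: [0.004, -0.592, 0.806, 0.0]
wrist_force: [0.2, 0.4, -0.1]
finger_gap: 0.0849
```

Run:
```python
from h import *
go([.535,.152,.19],GD)
print(((proj("top",[[.5764,-.168,.024]])-[260,152])+.5)*9-.5, ray("top",un([(287,180)],9,(260,152)),.024))
```

```text
t 12.6 pos [0.5513 0.0622 0.2008] F [ 0.2245  0.3999 -0.0572] gap 0.0849
axes
 [[-0.2987 -0.9543  0.0055]
 [-0.9543  0.2987  0.0051]
 [-0.0065 -0.0037 -1.    ]]
move cm [-8.0729  4.2463  1.1128]
rotvec deg [-0.2137  0.3723 -0.3959]
[[285.1891 175.9208]] [[ 0.575  -0.1686  0.024 ]]
```

Call:
jog_arm(rows=[{"translation":[-1.5,1.2,0],"rot":[0,0,0],"jaw":8.5},{"translation":[-2.5,1.2,0],"rot":[0,0,0],"jaw":8.5},{"translation":[-2.0,1.0,0],"rot":[0,0,0],"jaw":8.5},{"translation":[-0.8,0.3,0],"rot":[0,0,0],"jaw":8.5},{"translation":[0,0,0],"rot":[0,0,0],"jaw":8.5},{"translation":[0,0,0],"rot":[0,0,0],"jaw":8.5}])

```text
clock: 13.1
ee_pos: [0.5352, 0.1378, 0.201]
tcp_rot: [0.006, -0.599, 0.8, -0.0]
wrist_force: [-0.4, -0.6, -0.4]
finger_gap: 0.0849
```

Run:
```python
from h import *
go([.535,.152,.134],GD)
```

```text
t 13.1 pos [0.5352 0.1378 0.201 ] F [-0.422  -0.6472 -0.4326] gap 0.0849
axes
 [[-0.2813 -0.9596  0.0096]
 [-0.9596  0.2814  0.007 ]
 [-0.0094 -0.0073 -0.9999]]
move cm [-1.2971  0.4672  6.7136]
rotvec deg [-0.4135  0.5397  0.6452]
```

Call:
jog_arm(rows=[{"translation":[-0.9,0.35,0],"rot":[-0.4,0.5,0.6],"jaw":8.5},{"translation":[0,0,1.5],"rot":[0,0,0],"jaw":8.5},{"translation":[0,0,2.0],"rot":[0,0,0],"jaw":8.5},{"translation":[0,0,1.6],"rot":[0,0,0],"jaw":8.5},{"translation":[0,0,0.4],"rot":[0,0,0],"jaw":8.5},{"translation":[0,0,0],"rot":[0,0,0],"jaw":8.5}])

```text
clock: 13.6
ee_pos: [0.5366, 0.1454, 0.1461]
tcp_rot: [0.002, -0.594, 0.804, -0.001]
wrist_force: [-0.6, -0.0, 0.3]
finger_gap: 0.085
```

Run:
```python
from h import *
import cv2
go([.535,.152,.134],GD)
im=imaging.capture("scene")[:,:,::-1]
cv2.imwrite("pics/d1.png",cv2.resize(im[120:230,295:405],None,fx=5,fy=5,interpolation=cv2.INTER_CUBIC))
```

```text
t 13.6 pos [0.5366 0.1454 0.1461] F [-0.5588 -0.0278  0.3078] gap 0.085
axes
 [[-0.294  -0.9558  0.0035]
 [-0.9558  0.294   0.001 ]
 [-0.002  -0.0031 -1.    ]]
move cm [-0.5816  0.3531  1.2106]
rotvec deg [-0.1766  0.1124 -0.1132]
```

View pics/d1.png

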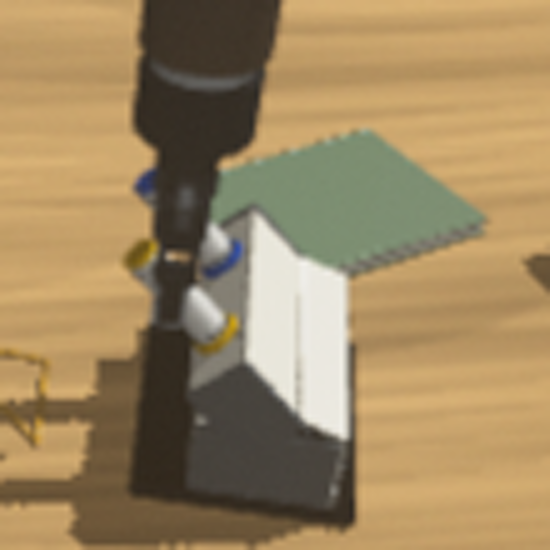

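Scene crop: the near finger at (170,300) and the far finger straddle the yellow barrel, well clear of the blue one at (215,240). I'll fine-position and close.

Call:
jog_arm(rows=[{"translation":[-0.5,0.3,0.5],"rot":[0,0,0],"jaw":8.5},{"translation":[0,0,0.5],"rot":[0,0,0],"jaw":8.5},{"translation":[0,0,0.1],"rot":[0,0,0],"jaw":8.5},{"translation":[0,0,0],"rot":[0,0,0],"jaw":8.5}])

```text
clock: 13.98
ee_pos: [0.5371, 0.1521, 0.1373]
tcp_rot: [0.004, -0.594, 0.804, -0.001]
wrist_force: [-0.3, 0.1, 0.0]
finger_gap: 0.0849
```

Run:
```python
from h import *
go([.535,.152,.134],GD)
```

```text
t 13.98 pos [0.5371 0.1521 0.1373] F [-0.2633  0.0686  0.0493] gap 0.0849
axes
 [[-0.2942 -0.9557  0.0085]
 [-0.9557  0.2943  0.0033]
 [-0.0057 -0.0072 -1.    ]]
move cm [0.0745 0.2004 0.3292]
rotvec deg [-0.4114  0.3261 -0.1287]
```

Call:
jog_arm(rows=[{"translation":[0,0.2,0.25],"rot":[-0.3,0.3,0],"jaw":5},{"translation":[0,0,0],"rot":[0,0,0],"jaw":5},{"translation":[0,0,0],"rot":[0,0,0],"jaw":0},{"translation":[0,0,0],"rot":[0,0,0],"jaw":0},{"translation":[0,0,0],"rot":[0,0,0],"jaw":0},{"translation":[0,0,0],"rot":[0,0,0],"jaw":0},{"translation":[0,0,0],"rot":[0,0,0],"jaw":0}])

```text
clock: 14.57
ee_pos: [0.5358, 0.1532, 0.1361]
tcp_rot: [0.002, -0.594, 0.804, -0.001]
wrist_force: [0.6, 0.0, -0.2]
finger_gap: 0.0236
```

Run:
```python
from h import *
p,r,o=pose()
go(p+.115*np.array([-.2065,-.676,.707]),GD)
```

```text
t 14.57 pos [0.5358 0.1532 0.1361] F [ 0.6421  0.0266 -0.1539] gap 0.0236
axes
 [[-0.2938 -0.9558  0.0041]
 [-0.9559  0.2938  0.0008]
 [-0.002  -0.0036 -1.    ]]
move cm [ 8.1124 -0.0439 -8.1466]
rotvec deg [-0.2083  0.1141 -0.1028]
```

Call:
jog_arm(rows=[{"translation":[0.4,0,-0.4],"rot":[0,0,0],"jaw":0},{"translation":[0.5,0,-0.5],"rot":[0,0,0],"jaw":0},{"translation":[0.5,0,-0.5],"rot":[0,0,0],"jaw":0},{"translation":[0.5,0,-0.5],"rot":[0,0,0],"jaw":0}])

```text
clock: 14.9
ee_pos: [0.5295, 0.1347, 0.1551]
tcp_rot: [0.002, -0.594, 0.804, -0.0]
wrist_force: [0.2, 1.4, -2.2]
finger_gap: 0.0232
```

Run:
```python
from h import *
go(np.array([.5358,.1532,.1361])+.115*np.array([-.2065,-.676,.707]),GD)
```

```text
t 14.9 pos [0.5295 0.1347 0.1551] F [ 0.177   1.3901 -2.1558] gap 0.0232
axes
 [[-0.2932 -0.9561  0.0028]
 [-0.9561  0.2932  0.0014]
 [-0.0022 -0.0022 -1.    ]]
move cm [ 6.1642 -0.0863 -6.2485]
rotvec deg [-0.128   0.1247 -0.0637]
```

Smooth, with low force. I'll keep drawing it out.

Call:
jog_arm(rows=[{"translation":[0.7,0,-0.7],"rot":[0,0,0],"jaw":0},{"translation":[0.7,0,-0.7],"rot":[0,0,0],"jaw":0},{"translation":[0.7,0,-0.7],"rot":[0,0,0],"jaw":0},{"translation":[0.7,0,-0.7],"rot":[0,0,0],"jaw":0}])

```text
clock: 15.23
ee_pos: [0.5194, 0.1044, 0.1859]
tcp_rot: [0.001, -0.594, 0.804, -0.0]
wrist_force: [1.6, -0.3, -1.4]
finger_gap: 0.0232
```

Run:
```python
from h import *
go(np.array([.5358,.1532,.1361])+.12*np.array([-.2065,-.676,.707]),GD)
```

```text
t 15.23 pos [0.5194 0.1044 0.1859] F [ 1.586  -0.2837 -1.4021] gap 0.0232
axes
 [[-0.2937 -0.9559  0.0014]
 [-0.9559  0.2937  0.0007]
 [-0.0011 -0.0011 -1.    ]]
move cm [ 3.3312 -0.1517 -3.5089]
rotvec deg [-0.0635  0.063  -0.0958]
```

Call:
jog_arm(rows=[{"translation":[0.9,0,-0.9],"rot":[0,0,0],"jaw":0},{"translation":[0.9,0,-0.9],"rot":[0,0,0],"jaw":0},{"translation":[0.9,0,-0.9],"rot":[0,0,0],"jaw":0},{"translation":[0.9,0,-1.2],"rot":[0,0,0],"jaw":0},{"translation":[0.9,0,-1.5],"rot":[0,0,0],"jaw":0},{"translation":[0.5,0,-1.0],"rot":[0,0,0],"jaw":0},{"translation":[0,0,0],"rot":[0,0,0],"jaw":0}])

```text
clock: 15.82
ee_pos: [0.5011, 0.0478, 0.2587]
tcp_rot: [0.001, -0.593, 0.805, -0.001]
wrist_force: [-0.2, -0.6, -0.4]
finger_gap: 0.0232
```

Run:
```python
from h import *
import cv2
go(None); print(arm.get_obs()["joint_positions"],arm.get_obs()["moment"])
im=imaging.capture("scene")[:,:,::-1]
cv2.imwrite("pics/d2.png",cv2.resize(im[80:240,230:410],None,fx=3.3,fy=3.3,interpolation=cv2.INTER_CUBIC))
```

```text
t 15.82 pos [0.5011 0.0478 0.2587] F [-0.1791 -0.6071 -0.3655] gap 0.0232
axes
 [[-0.2963 -0.9551  0.0026]
 [-0.9551  0.2963 -0.0001]
 [-0.0007 -0.0025 -1.    ]]
[ 0.4188  0.1654 -0.2639  0.0012 -1.1391 -0.7202] [-0.053  -0.0687  0.0237]
```

View pics/d2.png

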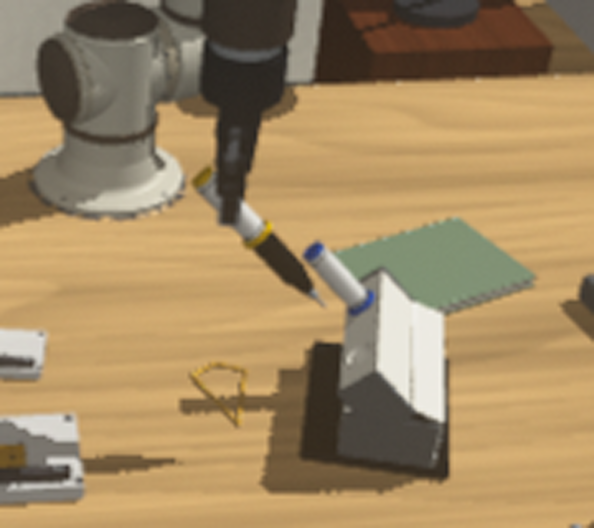

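Scene crop: the drill is held at about 45°, tail at (204,180) and tip at (322,305), clear of the dock; the polisher is still seated. Next I'll work out the exact axis and the turn needed.

```bash
cat >> h.py <<'E'
a0=np.array([-.2065,-.676,.7073]);a0/=np.linalg.norm(a0)
PG=np.array([.5358,.1532,.1361]);RG=R.from_matrix(np.array([[-.2938,-.9558,.0041],[-.9559,.2938,.0008],[-.002,-.0036,-1]]))
M0=np.array([.545,.1835,.105])
AX=RG.inv().apply(a0); OR=RG.inv().apply(M0-PG)   # drill axis & origin in tool frame
def drill():
    p,r,o=pose(); a=r.apply(AX); g=p+r.apply(OR); return g,a,g-.1*a,g+.085*a
MARK=np.array([.5760,-.1682,.024])
E
python3 - <<'E'
from h import *
np.set_printoptions(precision=4,suppress=True)
g,a,tip,tail=drill();print(a,tip,tail,OR,AX)
print((proj("scene",[tail,g+.003*a,tip])-[230,80]+.5)*3.3-.5)
p,r,o=pose()
ax=np.cross(a,[0,0,1]);an=np.arcsin(np.linalg.norm(ax));ax/=np.linalg.norm(ax)
print("rot tool deg",np.degrees(r.inv().apply(ax*an)))
E
```

```text
[-0.2068 -0.6749  0.7083] [0.5308 0.1458 0.1559] [0.4926 0.021  0.2869] [-0.0316  0.0002  0.0312] [ 0.7055 -0.0038 -0.7087]
[[202.3507 175.2162]
 [258.4493 234.6155]
 [325.4511 305.5594]]
rot tool deg [ 0.1668 44.901  -0.075 ]
```

Call:
jog_arm(rows=[{"translation":[0.8,0,-0.5],"rot":[0,5,0],"jaw":0},{"translation":[0.8,0,-0.5],"rot":[0,6,0],"jaw":0},{"translation":[0.8,0,0],"rot":[0,6,0],"jaw":0},{"translation":[0.8,0,0],"rot":[0,6,0],"jaw":0},{"translation":[0,0,0],"rot":[0,0,0],"jaw":0}])

```text
clock: 16.28
ee_pos: [0.4901, 0.0156, 0.2729]
tcp_rot: [-0.166, -0.579, 0.789, -0.123]
wrist_force: [-0.4, 0.3, -2.6]
finger_gap: 0.0235
```

Run:
```python
from h import *
go(None); print(arm.get_obs()["joint_positions"]); print(*drill())
```

```text
t 16.28 pos [0.4901 0.0156 0.2729] F [-0.4469  0.308  -2.5723] gap 0.0235
axes
 [[-0.2754 -0.9539 -0.1196]
 [-0.8721  0.3003 -0.3863]
 [ 0.4044 -0.0021 -0.9146]]
[ 0.5232  0.2346 -0.3038  0.2853 -1.3548 -0.9357]
[0.4949 0.0312 0.2316] [-0.1059 -0.3426  0.9335] [0.5055 0.0655 0.1383] [0.4859 0.0021 0.311 ]
```

Call:
jog_arm(rows=[{"translation":[0.5,0,-0.3],"rot":[0,6,0],"jaw":0},{"translation":[0.5,0,-0.3],"rot":[0,6,0],"jaw":0},{"translation":[0.5,0,-0.3],"rot":[0,5,0],"jaw":0},{"translation":[0,0,0],"rot":[0,2,0],"jaw":0},{"translation":[0,0,0],"rot":[0,0,0],"jaw":0}])

```text
clock: 16.7
ee_pos: [0.4867, 0.0085, 0.2852]
tcp_rot: [-0.295, -0.551, 0.75, -0.215]
wrist_force: [-0.5, -0.3, -1.1]
finger_gap: 0.0231
```

```bash
cat >> h.py <<'E'
def plan(h):
    p,r,o=pose();g,a,tip,tail=drill();np.set_printoptions(precision=4,suppress=True)
    ax=np.cross(a,[0,0,1.]);ax=ax/np.linalg.norm(ax)*np.arcsin(np.linalg.norm(ax))
    q=R.from_rotvec(ax); t2=p+q.apply(tip-p)
    print("t",round(o["clock"],2),"tip-mark mm",(tip-MARK)*1e3,"axis",a,"tilt deg",np.degrees(np.linalg.norm(ax)),"F",o["wrist_force"],"gap",o["finger_gap"])
    print("rot",np.degrees(r.inv().apply(ax)),"move cm now-axes",r.inv().apply(MARK+[0,0,h]-t2)*100,"j",o["joint_positions"],"\naxes",r.as_matrix())
E
python3 -c "
from h import *
plan(.07)"
```

```text
t 16.7 tip-mark mm [-88.6367 182.2282 116.9251] axis [-0.0038 -0.0357  0.9994] tilt deg 2.0583245501556666 F [-0.5175 -0.3396 -1.1465] gap 0.023079517100071743
rot [0.2936 2.0178 0.2814] move cm now-axes [  7.2635 -13.8436  13.0616] j [ 0.5921  0.3305 -0.32    0.436  -1.5511 -1.0491] 
axes [[-0.2182 -0.9538 -0.2067]
 [-0.6999  0.3005 -0.6479]
 [ 0.6801  0.0033 -0.7331]]
```

Call:
jog_arm(rows=[{"translation":[0.5,-1.0,0.9],"rot":[0.1,1,0.1],"jaw":0},{"translation":[0.7,-1.4,1.3],"rot":[0.1,0.6,0.1],"jaw":0},{"translation":[0.7,-1.4,1.3],"rot":[0,0,0],"jaw":0},{"translation":[0.7,-1.4,1.3],"rot":[0,0,0],"jaw":0},{"translation":[0.7,-1.4,1.3],"rot":[0,0,0],"jaw":0},{"translation":[0.7,-1.4,1.3],"rot":[0,0,0],"jaw":0},{"translation":[0.7,-1.4,1.3],"rot":[0,0,0],"jaw":0},{"translation":[0.5,-1.0,0.9],"rot":[0,0,0],"jaw":0},{"translation":[0,0,0],"rot":[0,0,0],"jaw":0},{"translation":[0,0,0],"rot":[0,0,0],"jaw":0}])

```text
clock: 17.53
ee_pos: [0.5571, -0.1348, 0.2469]
tcp_rot: [-0.294, -0.548, 0.753, -0.216]
wrist_force: [0.7, 0.5, -0.7]
finger_gap: 0.023
```

```bash
python3 -c "
from h import *
plan(.07)"
```

```text
t 17.53 tip-mark mm [-17.4733  38.8616  78.6539] axis [-0.0094 -0.0348  0.9994] tilt deg 2.065617826960327 F [ 0.6788  0.5255 -0.6679] gap 0.02299024745005963
rot [0.0744 2.0633 0.063 ] move cm now-axes [ 1.3535 -2.8303  2.4263] j [ 0.2926  0.4244 -0.3253  0.6109 -1.351  -0.9078] 
axes [[-0.2267 -0.9516 -0.2073]
 [-0.6978  0.3072 -0.6471]
 [ 0.6795 -0.0021 -0.7337]]
```

Call:
jog_arm(rows=[{"translation":[0.4,-0.9,0.8],"rot":[0,1,0],"jaw":0},{"translation":[0.4,-0.9,0.8],"rot":[0,0.9,0],"jaw":0},{"translation":[0.3,-0.6,0.5],"rot":[0,0,0],"jaw":0},{"translation":[0,0,0],"rot":[0,0,0],"jaw":0},{"translation":[0,0,0],"rot":[0,0,0],"jaw":0}])

```text
clock: 17.95
ee_pos: [0.5743, -0.1666, 0.2389]
tcp_rot: [-0.306, -0.544, 0.748, -0.225]
wrist_force: [-0.5, 0.3, -1.0]
finger_gap: 0.0234
```

```bash
python3 -c "
from h import *
plan(.03)"
```

```text
t 17.95 tip-mark mm [-1.5288  2.4596 70.5447] axis [-0.0004 -0.0031  1.    ] tilt deg 0.17897762910721943 F [-0.4735  0.3037 -0.9703] gap 0.02340544250509625
rot [0.0242 0.1758 0.0231] move cm now-axes [-2.7503 -0.1995  2.9831] j [ 0.2357  0.4639 -0.3133  0.6682 -1.3296 -0.8963] 
axes [[-0.2203 -0.9517 -0.2137]
 [-0.6759  0.3069 -0.6701]
 [ 0.7033 -0.0032 -0.7109]]
```

Call:
jog_arm(rows=[{"translation":[-0.7,-0.1,0.7],"rot":[0,0.1,0],"jaw":0},{"translation":[-0.7,0,0.7],"rot":[0,0,0],"jaw":0},{"translation":[-0.7,0,0.8],"rot":[0,0,0],"jaw":0},{"translation":[-0.4,0,0.5],"rot":[0,0,0],"jaw":0},{"translation":[0,0,0],"rot":[0,0,0],"jaw":0},{"translation":[0,0,0],"rot":[0,0,0],"jaw":0}])

```text
clock: 18.45
ee_pos: [0.5749, -0.1668, 0.1973]
tcp_rot: [-0.307, -0.545, 0.747, -0.225]
wrist_force: [0.8, -0.2, -2.1]
finger_gap: 0.0234
```

```bash
python3 -c "
from h import *
plan(.01)"
```

```text
t 18.45 tip-mark mm [-1.3087  2.0543 28.8916] axis [ 0.0019 -0.0017  1.    ] tilt deg 0.14379085294409083 F [ 0.7897 -0.2039 -2.0574] gap 0.02339741854783831
rot [0.0935 0.0576 0.0928] move cm now-axes [-1.2312 -0.1511  1.4399] j [ 0.2327  0.5058 -0.362   0.6879 -1.259  -0.9513] 
axes [[-0.217  -0.9525 -0.2135]
 [-0.6755  0.3044 -0.6716]
 [ 0.7048 -0.0015 -0.7094]]
```

Call:
jog_arm(rows=[{"translation":[-0.3,-0.12,0.5],"rot":[0.05,0.05,0.05],"jaw":0},{"translation":[-0.4,0,0.5],"rot":[0,0,0],"jaw":0},{"translation":[-0.3,0,0.3],"rot":[0,0,0],"jaw":0},{"translation":[0,0,0],"rot":[0,0,0],"jaw":0},{"translation":[0,0,0],"rot":[0,0,0],"jaw":0}])

```text
clock: 18.87
ee_pos: [0.5759, -0.1691, 0.1797]
tcp_rot: [-0.307, -0.545, 0.747, -0.227]
wrist_force: [-0.1, 0.4, -0.9]
finger_gap: 0.0235
```

Run:
```python
from h import *
import cv2
plan(.01)
g,a,tip,tail=drill()
S=imaging.capture("scene")[:,:,::-1].copy();T=imaging.capture("top")[:,:,::-1].copy()
for n in("scene","top"): print(n,proj(n,[tail,g+.003*a,tip,MARK]))
s=cv2.resize(S[165:250,200:270],None,fx=7,fy=7,interpolation=cv2.INTER_CUBIC)
t=cv2.resize(T[145:205,260:326],(300,273),interpolation=cv2.INTER_CUBIC)
c=np.zeros((595,790,3),np.uint8);c[:,:490]=s;c[:273,490:]=t
cv2.imwrite("pics/final.png",c)
for n,o,f in(("scene",[200,165],7),):
    print((proj(n,[tail,g+.003*a,tip,MARK])-o+.5)*f-.5)
```

```text
t 18.87 tip-mark mm [-0.0324 -0.4324 11.2746] axis [-0.0001 -0.0003  1.    ] tilt deg 0.017861302737061272 F [-0.1148  0.3732 -0.915 ] gap 0.02345337686535063
rot [-0.0002  0.0179 -0.0003] move cm now-axes [-0.1229  0.0104  0.0574] j [ 0.2272  0.5252 -0.3815  0.702  -1.2262 -0.9766] 
axes [[-0.2179 -0.9528 -0.2116]
 [-0.6746  0.3037 -0.6728]
 [ 0.7052 -0.0038 -0.709 ]]
scene [[231.9255 169.3445]
 [232.5594 190.9421]
 [233.2862 215.703 ]
 [233.4926 218.2656]]
top [[296.9408 153.5597]
 [294.4039 161.7459]
 [291.7258 170.3877]
 [291.3152 171.2335]]
[[226.4783  33.4113]
 [230.9158 184.5948]
 [236.0031 357.9211]
 [237.4483 375.8591]]
```

View pics/final.png

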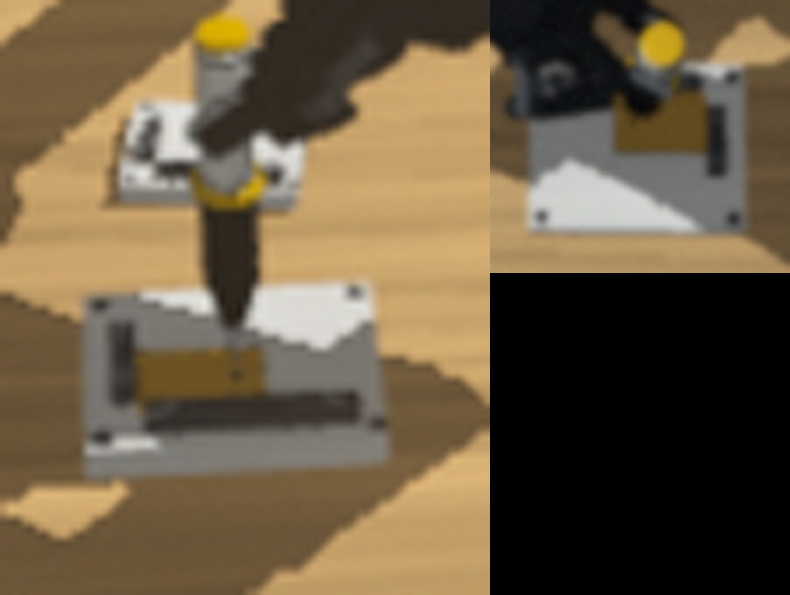

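Final view (left: scene): the drill is upright, tip at about (233,357) directly over the mark at (237,374), with the blank in the corner. The image puts the drill about 1–1.5 mm further to −y than predicted, so I'll trim it by 1 mm to +y and settle.

Call:
jog_arm(rows=[{"translation":[-0.1,0.03,-0.05],"rot":[0,0,0],"jaw":0},{"translation":[0,0,0],"rot":[0,0,0],"jaw":0},{"translation":[0,0,0],"rot":[0,0,0],"jaw":0},{"translation":[0,0,0],"rot":[0,0,0],"jaw":0},{"translation":[0,0,0],"rot":[0,0,0],"jaw":0}])

```text
clock: 19.38
ee_pos: [0.5766, -0.1676, 0.1805]
tcp_rot: [-0.306, -0.545, 0.747, -0.227]
wrist_force: [0.2, -0.1, -1.2]
finger_gap: 0.0232
```

```bash
python3 -c "
from h import *
plan(.01); print(arm.get_obs()['qvel'])"
```

```text
t 19.38 tip-mark mm [ 1.0669  1.1029 12.1463] axis [-0.0028 -0.0008  1.    ] tilt deg 0.16776885046462298 F [ 0.1711 -0.0736 -1.2112] gap 0.023225645609344106
rot [-0.0999  0.0905 -0.0999] move cm now-axes [-0.0696  0.0339  0.2329] j [ 0.2295  0.5242 -0.3798  0.701  -1.227  -0.9777] 
axes [[-0.2196 -0.9528 -0.2095]
 [-0.675   0.3034 -0.6725]
 [ 0.7043 -0.0063 -0.7098]]
[-0.0002 -0.0025  0.002  -0.      0.0002 -0.0002]
```

Call:
jog_arm(rows=[{"translation":[-0.12,0.05,0.15],"rot":[0,0,0],"jaw":0},{"translation":[0,0,0],"rot":[0,0,0],"jaw":0},{"translation":[0,0,0],"rot":[0,0,0],"jaw":0},{"translation":[0,0,0],"rot":[0,0,0],"jaw":0},{"translation":[0,0,0],"rot":[0,0,0],"jaw":0}])

```text
clock: 19.8
ee_pos: [0.576, -0.1677, 0.1786]
tcp_rot: [-0.306, -0.545, 0.747, -0.227]
wrist_force: [0.3, 0.1, -1.4]
finger_gap: 0.0232
```

```bash
python3 -c "
from h import *
from workcell import order
plan(.01); print(order.job_done())"
```

```text
t 19.8 tip-mark mm [ 0.4686  1.0383 10.1693] axis [-0.003  -0.0008  1.    ] tilt deg 0.18026002676234393 F [ 0.3345  0.1337 -1.445 ] gap 0.02318217954168883
rot [-0.1075  0.0968 -0.1075] move cm now-axes [ 0.0511 -0.0251  0.0745] j [ 0.2294  0.5254 -0.3837  0.7022 -1.223  -0.9813] 
axes [[-0.2198 -0.9528 -0.2094]
 [-0.6751  0.3035 -0.6725]
 [ 0.7043 -0.0065 -0.7099]]
the job is handed in; nothing more can be done
None
```

The job is handed in at 19.8 s: the blank is home in the corner, and the drill is held upright about 10 mm above the punch mark.

- **Blank:** I pushed it against both stops with the closed fingers and then let go. The force rose at contact to about 6 N on the long stop and 15 N on the short stop. A top view afterwards showed it square in the corner. The first push rode over the blank without moving it, because the tool had risen, so I repeated it lower.
- **Drill:** I gripped it by the barrel, drew it out along the dock's slant and turned it upright. The polisher was still in its socket in the picture taken just after.
- **Last computed check:** The point is about 10.2 mm above the mark and about 1 mm to the side, with a tilt of about 0.2°. The grip was holding at an opening of 23 mm on the 25 mm barrel.
- **Disagreement:** The last picture put the drill about 1–1.5 mm further to −y than my computed position. I trimmed about 1 mm to +y for that and took no picture afterwards. The top view also hinted at up to 3 mm towards −x at the tail cap, which I did not correct.
- **Not checked:** I did not re-measure the other things on the bench at the end. Wrist force stayed low throughout, and I saw no contact between the handpiece and the blank or jig.

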